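# Make up the seasoning caddy

### The job

Make up the seasoning caddy: stand the jars with the bright blue, yellow and bright red caps in it, each upright in the middle of the pad that has the colour of its cap, without tipping any of them over. Leave the two look-alikes, with the navy and the maroon caps, standing where they are.

Things in the scene. Friction and masses are not known exactly. Their poses are not given: they have to be found in the camera images.
- blue_mid (a point): seasoning jar with a bright blue cap, white and blue label; 45 mm across and 105 mm tall, standing loose and upright. The point is its centre, half-way up (52.5 mm above its foot); its z axis runs up its middle. Round, so it can be gripped from any side; grip it round the body, not the cap: the body can be gripped from 15 to 65 mm above the foot. Wanted in the caddy.
- yellow_mid (a point): seasoning jar with a yellow cap, red and yellow label; 43 mm across and 112 mm tall, standing loose and upright. The point is its centre, half-way up (56 mm above its foot); its z axis runs up its middle. Round, so it can be gripped from any side; grip it round the body, not the cap: the body can be gripped from 15 to 75 mm above the foot. Wanted in the caddy.
- red_mid (a point): seasoning jar with a bright red cap, white and green label; 43 mm across and 100 mm tall, standing loose and upright. The point is its centre, half-way up (50 mm above its foot); its z axis runs up its middle. Round, so it can be gripped from any side; grip it round the body, not the cap: the body can be gripped from 15 to 70 mm above the foot. Wanted in the caddy.
- navy_mid (a point): seasoning jar with a dark navy cap, plain, no label, greyish contents; 46 mm across and 85 mm tall, standing loose and upright. The point is its centre, half-way up (42.5 mm above its foot); its z axis runs up its middle. Round, so it can be gripped from any side; grip it round the body, not the cap: the body can be gripped from 15 to 58 mm above the foot. A look-alike that does not belong in the caddy.
- darkred_mid (a point): seasoning jar with a dark maroon cap, the tallest jar, pale label with a dark red print; 47 mm across and 130 mm tall, standing loose and upright. The point is its centre, half-way up (65 mm above its foot); its z axis runs up its middle. Round, so it can be gripped from any side; grip it round the body, not the cap: the body can be gripped from 15 to 95 mm above the foot. A look-alike that does not belong in the caddy.
- pad_blue_top (a point): bright blue round pad, 64 mm across and 3 mm thick, fixed on the caddy's floor; the point is the centre of its upper face (7 mm above the table), z up. A jar stands on it. The three pads lie in a row, 84 mm apart, in an order that changes.
- pad_yellow_top (a point): yellow round pad, 64 mm across and 3 mm thick, fixed on the caddy's floor; the point is the centre of its upper face (7 mm above the table), z up. A jar stands on it. The three pads lie in a row, 84 mm apart, in an order that changes.
- pad_red_top (a point): bright red round pad, 64 mm across and 3 mm thick, fixed on the caddy's floor; the point is the centre of its upper face (7 mm above the table), z up. A jar stands on it. The three pads lie in a row, 84 mm apart, in an order that changes.
- caddy: seasoning caddy: low open dark-wood tray, fixed to the table, 80 mm (its x) by 252 mm (its y), walls 5 mm thick and 18 mm high, floor 4 mm thick, no dividers; the origin is the centre of its underside on the table, y runs along its length. The pads lie along its y axis at about -84, 0 and +84 mm. Three rice cookers about 240 mm tall stand 15 to 110 mm behind the caddy's and jars' strip of table: keep the gripper and wrist in front of them.
Mind the look-alikes: they are no part of the job. Leave any turquoise look-alike of the part that bears navy_mid alone.

How it is judged:
By the outcome, as a careful person would: the job done as asked, in the order asked, and still so for the second after the job is handed in, with the robot touching nothing.
It also fails if it takes over 86 s, if anything falls off the work surface, if the arm or the gripper's body presses on something with over 40 N, if the wrist force passes 120 N, or if a joint passes its speed limit or range.

### The arm

A 6-joint arm with a two-finger parallel gripper is mounted at the origin on a cart in front of the work surface, level with it; the furniture and walls round the work are solid. World frame = base frame: x ahead of the robot, y to its left, z up, the work surface at z = 0. Lengths are in mm, angles in rad, forces in N, time in s.
With the tool pointing down it reaches from about 300 to 775 mm from the base axis. Payload 14.6 kg.
Tool frame: the origin (TCP) lies on the centre line of the jaws, within the pads' length; the fingertips stand 19 mm ahead of it and the grasp point (between the pads) is the TCP (bot.tip_reach is the distance from the TCP to the fingertips, in mm); z points along the fingers, y is the line along which they close (so a half turn about z gives the same grasp; the last joint's range is limited). The gripper opens to 85 mm and grips with 20 to 120 N. Pads are 22 mm wide; open, the fingers measure 114 mm over their backs; the gripper's body (76 mm by 85 mm) begins 54 mm behind the grasp point. The pads swing forward as they close: fully open they stand 13 mm farther back than shut.
Start: joints at [-1.374, 0.3, 1.521, -0, 1.321, -0.067], TCP at [143.406, -530.965, 250.281] pointing down, gripper open.
Joint ranges: [-3.03, 3.03], [-0.79, 2.21], [0.23, 2.52], [-1.04, 4.18], [0, 3.07], [-2.55, 2.55]. Speed limits (rad/s): [2.22, 2.22, 2.57, 3.14, 3.14, 3.14].

### API

Orientations are given as a unit quaternion [w, x, y, z].
In Python, from rig import bot gives the robot as it stands. Calls block until the motion is done:
- bot.move_to(position, orientation): joint-space move of the TCP to a pose.
- bot.servo_line(position, attitude=None, speed=150, until_force=None): straight line of the TCP; attitude=None keeps the orientation; speed is the mean speed in mm/s. With until_force (N) it stops when the force on the tool has changed by that much, and returns True; else False.
- bot.move_joints(angles): joint-space move.
- bot.move_gripper(opening, grip_force=None): finger opening in mm; grip_force is the grip in N (None keeps the last); returns when the fingers have stopped.
- bot.dwell(seconds).
- bot.ik(position, orientation): joint angles nearest the present ones, or None.
- bot.read_state(): the state.
- bot.read_camera(name): name is "scene" or "side" or "wrist"; returns a dict with "image" (384x512x3 uint8, blue, green, red), "depth" (384x512 float32, mm along the optical axis (not along the pixel's ray), 0 where there is no reading), "fovy" (degrees; the focal length in pixels is half the picture's height over the tangent of half this angle, whatever the lens; pixels are square), "cx", "cy" (the principal point, pixels), "eye" and "attitude" of the camera in the world; the wrist camera has in their place "mount" (4x4, takes a point from camera to tool coordinates, whose origin is the TCP and whose axes are the flange's). Camera axes: x right, y down, z forward; pixel columns grow to the right and rows downward; lengths in mm; the calibration is good to about 2 mm. A picture is of the moment at which its call begins: read the wrist's pose just before it.
A pose or a line that the arm cannot do raises bot.MotionError and nothing moves.
- bot.finish_job(): hands the job in; it is judged then, once.
The state is a dict: "clock": time; "joint_positions": joint angles; "qvel": joint speeds; "effort": joint torques, N m; "ee_pos": TCP position; "tool_rot": TCP orientation; "ft_force": force on the tool from outside, world axes, zero at the start; "moment": the same for the moment, N m; "grip_width": finger opening in mm; "grip_force": force on a finger pad.
Only numpy, scipy, OpenCV 4.12 (cv2) and the standard library are available. Lean on these libraries where they do the work, as an engineer would, in place of code of your own. Each camera call takes 0.05 s, during which the arm holds its last target. There are 200 camera calls.

## Working session

There is one attempt and no reset: what is moved stays moved. The work goes in short steps, each a Python script; the robot and the scene stay as the last script left them, time stands still between calls to the robot, and variables do not carry over. Pictures are saved under pics/ and viewed, at most 14 in all, crops included, and the job is handed in when it is done.

```bash
mkdir -p pics; ls
python3 - <<'E'
from rig import bot
import cv2,pickle
d={}
for n in("scene","side"):
    c=bot.read_camera(n);d[n]=c;cv2.imwrite(f"pics/{n}0.png",c["image"])
    print(n,c["fovy"],c["cx"],c["cy"],c["eye"],c["attitude"])
pickle.dump(d,open("d.pkl","wb"));print(bot.read_state())
E
```

```text
pics
scene 42.82577002348191 248.79070810874933 195.80756430836706 [-441.47969975 -636.9430639  1439.42379667] [-0.31022653  0.84673834 -0.40194066  0.15886281]
side 44.39321012079785 251.82381438364362 193.72328024356517 [ -94.85362786 1036.85880945  910.96541003] [ 0.13265595 -0.24625654  0.8574015  -0.43199859]
{'clock': 0.1, 'joint_positions': array([-1.37356406e+00,  3.00440359e-01,  1.52152075e+00, -1.38430444e-05,
        1.32069379e+00, -6.65870433e-02]), 'qvel': array([-5.58006768e-04, -2.38928629e-03, -7.48613201e-04, -7.81305631e-06,
       -4.80712908e-04, -2.59505791e-03]), 'effort': array([ 1.57273873e-03, -5.44376457e+01, -3.62369978e+01, -3.80599829e-05,
        3.07943395e-03,  6.68110943e-06]), 'ee_pos': array([ 143.38742158, -530.78521492,  249.76368424]), 'tool_rot': array([-5.29556640e-04,  9.91312164e-01,  1.31529130e-01, -4.13609026e-05]), 'ft_force': array([ 0.89314751, -0.58383618, -0.26708463]), 'moment': array([ 0.00532033, -0.00649295,  0.00567489]), 'grip_force': 0.0, 'grip_width': 85.28005747046751}
```

View pics/scene0.png

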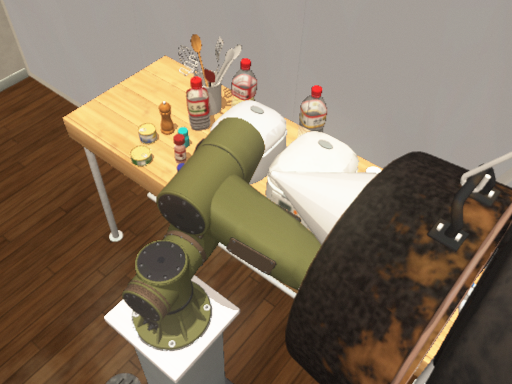

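View pics/side0.png

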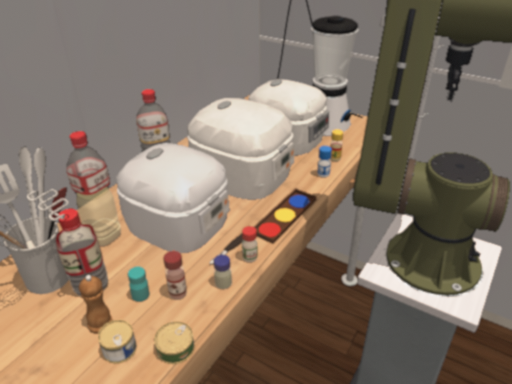

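The side view shows everything. Pads are red (270,229), yellow (285,215) and blue (299,201). Candidates:
- **Blue:** bright blue (325,155) against navy (222,263) and turquoise (138,275).
- **Red:** bright red (250,233) against maroon (175,260), plus the bottle caps (68,215), (80,140) and (150,97).
- **Yellow:** (337,135), against the tins (117,335) and (175,340).

The scene view is mostly blocked by the arm.

```bash
cat > h.py <<'E'
import numpy as np,cv2
from scipy.spatial.transform import Rotation as R
def rot(q): return R.from_quat([q[1],q[2],q[3],q[0]]).as_matrix()
def pose(c,s=None):
    if "eye" in c: return rot(c["attitude"]),np.array(c["eye"])
    T=rot(s["tool_rot"]); M=np.array(c["mount"]); return T@M[:3,:3],T@M[:3,3]+s["ee_pos"]
def foc(c): return c["image"].shape[0]/2/np.tan(np.radians(c["fovy"])/2)
def ray(c,u,v,z,s=None):
    A,e=pose(c,s); d=A@np.array([(u-c["cx"])/foc(c),(v-c["cy"])/foc(c),1]); return e+d*(z-e[2])/d[2]
def cloud(c,s=None):
    A,e=pose(c,s); v,u=np.mgrid[:c["image"].shape[0],:c["image"].shape[1]]; D=c["depth"].astype(float)
    return np.stack([(u-c["cx"])/foc(c)*D,(v-c["cy"])/foc(c)*D,D],-1)@A.T+e
E
python3 - <<'E'
from h import *;import pickle
c=pickle.load(open("d.pkl","rb"))["side"];im=c["image"];P=cloud(c)
hsv=cv2.cvtColor(im,cv2.COLOR_BGR2HSV)
H,S,V=[hsv[...,i].astype(int) for i in range(3)]
masks={"red":((H<6)|(H>172)),"yellow":(H>18)&(H<33),"blue":(H>105)&(H<130),"maroon":((H<8)|(H>165))}
for n,m in masks.items():
    m=m&(S>(120 if n!="yellow" else 170))&(V>(40 if n!='yellow' else 150))
    k,l,st,ce=cv2.connectedComponentsWithStats(m.astype(np.uint8))
    for i in range(1,k):
        if st[i,4]>25 and 100<ce[i][0]<380:
            q=P[(l==i)]; q=q[q[:,2]>-50]
            print(n,st[i],ce[i].round(1),im[l==i].mean(0).round(),"med",np.median(q,0).round(),"z",np.percentile(q[:,2],[5,95]).round(), "plane7",ray(c,*ce[i],7).round())
cv2.imwrite("pics/crop.png",cv2.resize(im[120:310,120:370],None,fx=3,fy=3,interpolation=cv2.INTER_CUBIC))
E
```

```text
red [142  89  13  14 147] [148.3  95.3] [ 60.  61. 159.] med [885.  96. 317.] z [297. 325.] plane7 [1391. -391.    7.]
red [258 222  23  16 276] [269.2 229.1] [ 53.  63. 205.] med [440. 127.   7.] z [ 5. 17.] plane7 [440. 127.   7.]
red [242 227  15  14 178] [249.1 233.3] [ 58.  66. 177.] med [425. 258.  97.] z [ 69. 102.] plane7 [480. 173.   7.]
red [164 251  17  18 239] [172.6 259.6] [ 59.  66. 136.] med [507. 463. 129.] z [113. 132.] plane7 [599. 375.   7.]
blue [290 195  18  12 176] [298.6 200.7] [164.  87.  54.] med [431. -39.   8.] z [ 4. 11.] plane7 [431. -41.   7.]
maroon [142  89  13  14 147] [148.3  95.3] [ 60.  61. 159.] med [885.  96. 317.] z [297. 325.] plane7 [1391. -391.    7.]
maroon [242 222  40  19 498] [261.4 230.6] [ 55.  65. 190.] med [432. 146.  10.] z [  5. 101.] plane7 [456. 144.   7.]
maroon [164 251  17  18 251] [172.5 259.7] [ 60.  67. 136.] med [507. 463. 129.] z [112. 132.] plane7 [600. 375.   7.]
```

View pics/crop.png

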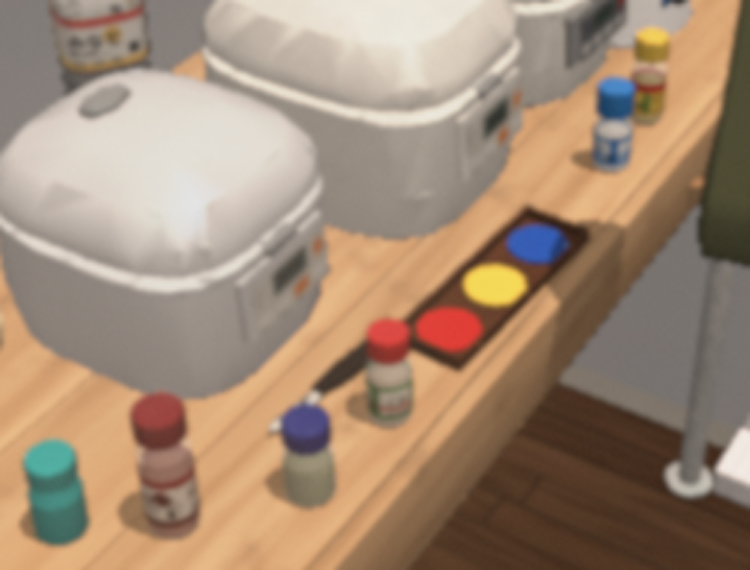

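Crop confirms the choice: bright red cap at crop (388,335), blue (617,95), yellow (652,45). Navy (306,425), maroon (160,420) and turquoise (52,470) get left alone.

Run:
```python
from h import *;import pickle
from rig import bot
c=pickle.load(open("d.pkl","rb"))["side"];P=cloud(c)
for n,u,v,z in(("blue",325.7,148.5,105),("yellow",337.3,132.5,112),("red",249.3,229.5,100),("navy",222,259,85),("maroon",173,255,130),("turq",137,270,85)):
    p=ray(c,u,v,z);print(n,p.round(), "reach",np.hypot(*p[:2]).round())
p=ray(c,285.3,214.8,7);print("padY",p.round())
Q=P[(c["depth"]>0)]
for y in range(-420,420,60):
    r=[]
    for z0,z1 in((30,100),(100,180),(180,270)):
        m=(abs(Q[:,1]-y)<30)&(Q[:,2]>z0)&(Q[:,2]<z1)&(Q[:,0]>455)&(Q[:,0]<800)
        r.append(np.percentile(Q[m,0],3).round() if m.sum()>15 else None)
    print(y,r)
# feasibility, tool-y along world y / x
down=lambda a: (R.from_euler('z',a)*R.from_euler('x',np.pi)).as_quat()[[3,0,1,2]]
for pos in([440,127],[436,43],[431,-41],[425,258],[420,-170],[420,-230]):
  print(pos,[None if (q:=bot.ik([*pos,72],down(a))) is None else np.round(q,2).tolist() for a in(0,np.pi/2)])
```

```text
blue [ 432. -225.  105.] reach 487.0
yellow [ 439. -333.  112.] reach 551.0
red [429. 249. 100.] reach 496.0
navy [435. 365.  85.] reach 568.0
maroon [514. 452. 130.] reach 685.0
turq [590. 505.  85.] reach 777.0
padY [432.  43.   7.]
-420 [np.float64(512.0), np.float64(513.0), np.float64(533.0)]
-360 [np.float64(462.0), np.float64(459.0), np.float64(533.0)]
-300 [np.float64(459.0), np.float64(517.0), np.float64(541.0)]
-240 [np.float64(543.0), np.float64(549.0), np.float64(571.0)]
-180 [None, None, np.float64(527.0)]
-120 [np.float64(498.0), np.float64(499.0), np.float64(515.0)]
-60 [np.float64(497.0), np.float64(499.0), np.float64(514.0)]
0 [np.float64(499.0), np.float64(500.0), np.float64(519.0)]
60 [np.float64(533.0), np.float64(535.0), np.float64(549.0)]
120 [None, None, np.float64(582.0)]
180 [np.float64(539.0), np.float64(541.0), np.float64(559.0)]
240 [np.float64(537.0), np.float64(539.0), np.float64(556.0)]
300 [np.float64(537.0), np.float64(539.0), np.float64(558.0)]
360 [np.float64(566.0), np.float64(567.0), np.float64(579.0)]
[440, 127] [[0.2, 0.35, 1.93, -0.0, 0.86, 1.77], [0.2, 0.35, 1.93, -0.0, 0.86, 0.2]]
[436, 43] [[0.01, 0.31, 1.99, -0.0, 0.85, 1.59], [0.01, 0.31, 1.99, -0.0, 0.85, 0.01]]
[431, -41] [[-0.18, 0.3, 2.0, -0.0, 0.84, 1.39], [-0.18, 0.3, 2.0, -0.0, 0.84, -0.18]]
[425, 258] [[0.47, 0.42, 1.83, -0.0, 0.9, 2.04], [0.47, 0.42, 1.83, -0.0, 0.9, 0.47]]
[420, -170] [[-0.47, 0.34, 1.95, -0.0, 0.86, 1.11], [-0.47, 0.34, 1.95, 0.0, 0.86, -0.47]]
[420, -230] [[-0.58, 0.38, 1.88, -0.0, 0.88, 0.99], [-0.58, 0.38, 1.88, 0.0, 0.88, -0.58]]
```

```bash
cat >> h.py <<'E'
def down(a): return (R.from_euler('z',a)*R.from_euler('x',np.pi)).as_quat()[[3,0,1,2]]
def look(bot,name):
    s=bot.read_state();c=bot.read_camera("wrist");cv2.imwrite(f"pics/{name}.png",c["image"]);return c,s
E
python3 - <<'E'
from h import *;from rig import bot;import pickle
s=bot.read_state();c=bot.read_camera("wrist");print(np.array(c["mount"]).round(3).tolist(),c["fovy"])
bot.servo_line([250,-440,310])
bot.move_to([390,-280,320],down(0))
c,s=look(bot,"w1");pickle.dump((c,s),open("w1.pkl","wb"))
print(s["clock"],s["ee_pos"],s["joint_positions"])
E
```

```text
[[-0.001, -0.95, -0.312, 79.717], [1.0, -0.001, 0.001, 0.361], [-0.001, -0.312, 0.95, -123.895], [0.0, 0.0, 0.0, 1.0]] 60.693233323774564
2.175 [ 389.54508003 -280.80023469  319.76471286] [-7.00733523e-01  9.51863572e-02  1.60412507e+00 -2.89383781e-04
  1.44261151e+00  8.69919566e-01]
```

View pics/w1.png

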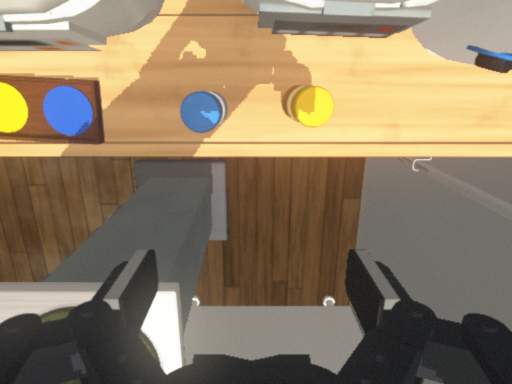

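The wrist view shows the blue cap at (202,112), the yellow cap at (312,106), and the blue pad at (68,111). The camera is on the cooker side, so I'll turn the wrist half a turn for the work.

```bash
cat >> h.py <<'E'
def blobs(c,s,col,z,amin=300):
    hsv=cv2.cvtColor(c["image"],cv2.COLOR_BGR2HSV);H,S,V=[hsv[...,i].astype(int) for i in range(3)]
    m={"red":((H<6)|(H>173))&(S>150)&(V>130),"yellow":(H>21)&(H<33)&(S>165)&(V>150),"blue":(H>98)&(H<125)&(S>140)&(V>90)}[col]
    m=cv2.morphologyEx(m.astype(np.uint8),cv2.MORPH_CLOSE,np.ones((7,7)));m=cv2.morphologyEx(m,cv2.MORPH_OPEN,np.ones((5,5)))
    out=[]
    for k in cv2.findContours(m,0,1)[0]:
        if cv2.contourArea(k)>amin:
            x,y,w,h=cv2.boundingRect(k);(u,v),ax,_=cv2.fitEllipse(k)
            if z=="auto":pass
            p=ray(c,u,v,z,s);A,e=pose(c,s);mm=np.mean(ax)*((p-e)@A[:,2])/foc(c)
            edge=x<2 or y<2 or x+w>509 or y+h>381
            out.append((col,(round(u),round(v)),p.round(1).tolist(),"diam",round(mm,1),"edge" if edge else ""))
    return out
E
python3 - <<'E'
from h import *;import pickle
c,s=pickle.load(open("w1.pkl","rb"))
for col,zs in(("blue",(105,7)),("yellow",(112,7))):
  for z in zs:
    for b in blobs(c,s,col,z):print(z,b)
E
```

```text
105 ('blue', (68, 110), [440.5, -96.5, 105.0], 'diam', np.float64(48.0), '')
7 ('blue', (68, 110), [432.2, -43.1, 7.0], 'diam', np.float64(61.8), '')
112 ('yellow', (314, 107), [444.3, -343.5, 112.0], 'diam', np.float64(37.2), '')
112 ('yellow', (12, 109), [442.4, -45.5, 112.0], 'diam', np.float64(40.4), 'edge')
7 ('yellow', (314, 107), [436.4, -363.3, 7.0], 'diam', np.float64(49.0), '')
7 ('yellow', (12, 109), [433.8, 29.2, 7.0], 'diam', np.float64(53.2), 'edge')
```

Run:
```python
from h import *;from rig import bot;import pickle
bot.move_to([400,-330,320],down(np.pi))
bot.servo_line([440,-338,225])
c,s=look(bot,"w2");print(s["clock"],s["ee_pos"],s["joint_positions"].round(2))
for col,z in(("yellow",112),("blue",105)):
  for b in blobs(c,s,col,z):print(z,b)
```

```text
5.7667 [ 440.06466974 -338.18821696  225.92848286] [-0.72  0.33  1.54 -0.    1.27 -2.29]
112 ('yellow', (245, 193), [441.8, -343.6, 112.0], 'diam', np.float64(36.9), '')
105 ('blue', (388, 178), [432.0, -232.7, 105.0], 'diam', np.float64(32.3), '')
```

View pics/w2.png

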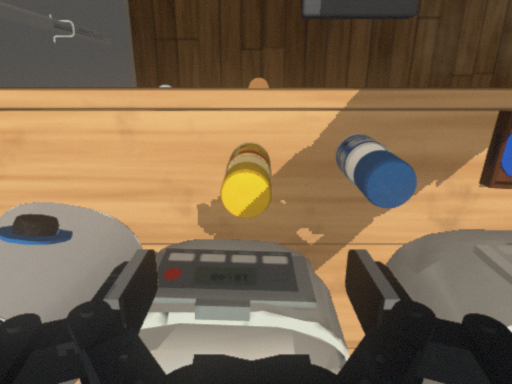

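The yellow cap top at (245,190) gives about (442,-343), which agrees with the first wrist view. Grasp it and check the lift.

Run:
```python
from h import *;from rig import bot
bot.servo_line([441.8,-343.4,225],speed=100)
print(bot.servo_line([441.8,-343.4,66],speed=110,until_force=12),bot.read_state()["ee_pos"])
bot.move_gripper(25,grip_force=40)
s=bot.read_state();print(s["grip_width"],s["grip_force"])
bot.servo_line([441.8,-343.4,240],speed=120)
s=bot.read_state();print(s["grip_width"],s["grip_force"],s["ft_force"])
bot.servo_line([434,43,240],speed=180)
c,s=look(bot,"w3");print(s["clock"],s["ee_pos"],s["grip_width"])
for col in("red","yellow","blue"):
  for b in blobs(c,s,col,7):print(b)
```

```text
False [ 442.05361622 -343.59899937   66.61661334]
40.27557978495205 39.77659056123201
40.49978902913203 40.12096793573221 [ 0.26498284 -0.34501331 -1.80296969]
12.0333 [434.00836659  42.60909356 239.97007446] 39.99549283722855
('red', (490, 172), [452.9, 310.7, 7.0], 'diam', np.float64(53.9), 'edge')
('red', (326, 161), [439.1, 125.4, 7.0], 'diam', np.float64(62.0), '')
('yellow', (246, 331), [672.6, 34.0, 7.0], 'diam', np.float64(113.6), '')
('yellow', (251, 157), [434.6, 41.8, 7.0], 'diam', np.float64(61.2), '')
('blue', (175, 153), [430.2, -42.1, 7.0], 'diam', np.float64(60.8), '')
```

View pics/w3.png

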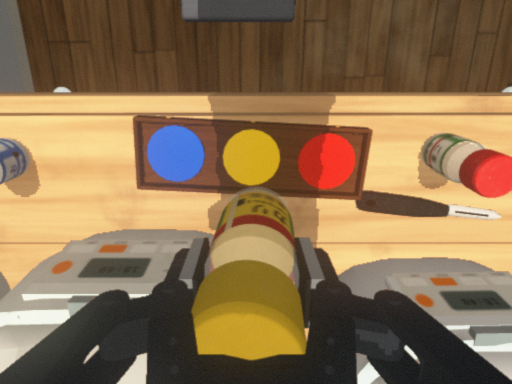

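Yellow jar is held upright. Pads are at (175,153) blue, (251,157) yellow and (326,161) red, on a consistent row 84 mm apart. Now checking where the jar sits in the hand from its foot edge, around (253,188).

Run:
```python
from h import *;from rig import bot
c,s=look(bot,"w3b")
for z in(170,174,178): print(z,ray(c,254,188,z,s).round(1))
P=cloud(c,s)
for z0 in range(180,300,10):
    m=(abs(P[...,2]-z0)<5)&(abs(P[...,1]-42)<8)&(P[...,0]>380)&(P[...,0]<470)
    print(z0,m.sum(),np.percentile(P[m][:,0],[5,50]).round(1) if m.any() else "")
m=(P[...,2]>183)&(P[...,2]<192)&(P[...,0]>380)&(P[...,0]<450); print("y extent",np.percentile(P[m][:,1],[1,99]))
```

```text
170 [417.6  43.7 170. ]
174 [416.3  43.7 174. ]
178 [415.   43.6 178. ]
180 98 [413.6 414.2]
190 149 [413.4 414. ]
200 199 [413.4 414. ]
210 228 [413.6 414.2]
220 281 [413.7 414.4]
230 368 [414.  414.8]
240 564 [414.5 415.6]
250 653 [416.6 418.6]
260 439 [415.6 416.4]
270 851 [415.6 416.5]
280 1756 [416.  417.4]
290 1950 [417.9 424.4]
y extent [26.57622105 64.38830542]
```

The jar's axis sits within 1 mm of the TCP. Place it, then go for blue.

```bash
cat >> h.py <<'E'
def place(bot,x,y,g):
    bot.servo_line([x,y,240],speed=100)
    bot.servo_line([x,y,g+7+4],speed=120)
    print("touch",bot.servo_line([x,y,g+7-2],speed=15,until_force=4),bot.read_state()["ee_pos"].round(1))
    bot.move_gripper(62); bot.dwell(.1)
    bot.servo_line([x,y,240],speed=130)
E
python3 - <<'E'
from h import *;from rig import bot
place(bot,433.8,41.6,66.6)
bot.move_gripper(85)
bot.servo_line([425,-230,240],speed=200)
c,s=look(bot,"w4");print(s["clock"],s["ee_pos"],s["grip_width"])
for b in blobs(c,s,"blue",105):print(b)
for b in blobs(c,s,"yellow",119):print(b)
P=cloud(c,s);m=(P[...,2]>98)&(P[...,2]<112)&(abs(P[...,1]+230)<40)&(P[...,0]<480)&(P[...,0]>380)
q=P[m];print("cap cloud",m.sum(),q[:,:2].min(0),q[:,:2].max(0),np.median(q,0))
E
```

```text
touch True [434.2  41.6  73.3]
17.9833 [ 425.07792633 -229.34209444  240.05081654] 85.40898145284491
('blue', (250, 192), [433.6, -231.2, 105.0], 'diam', np.float64(31.4), '')
('blue', (419, 161), [406.9, -94.1, 105.0], 'diam', np.float64(44.1), '')
('yellow', (489, 164), [406.3, -47.7, 119.0], 'diam', np.float64(37.5), 'edge')
cap cloud 1774 [ 417.07195675 -249.09277697] [ 456.92856234 -208.05251998] [ 435.76818743 -228.58091719  104.32375656]
```

View pics/w4.png

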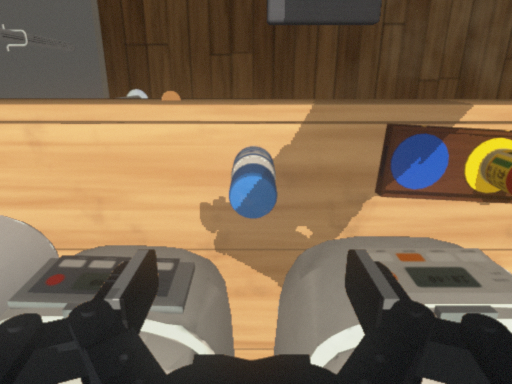

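Blue cap disc at about (253,193), and the depth cap spans 417–457 by -249 to -208, so the jar is near (436,-229). The yellow jar is standing on its pad at right.

```bash
cat >> h.py <<'E'
def pick(bot,x,y,g,dia,px,py):
    bot.servo_line([x,y,240],speed=100)
    print("hit",bot.servo_line([x,y,g],speed=110,until_force=12))
    gz=bot.read_state()["ee_pos"][2]
    bot.move_gripper(25,grip_force=40)
    s=bot.read_state();print("grip",s["grip_width"],s["grip_force"],"gz",gz)
    bot.servo_line([x,y,240],speed=120)
    bot.servo_line([px,py,240],speed=150)
    c,s=look(bot,"held%d"%py);t=s["ee_pos"];P=cloud(c,s)
    m=(P[...,2]>t[2]-gz+12)&(P[...,2]<t[2]-gz+32)&(abs(P[...,1]-t[1])<8)&(abs(P[...,0]-t[0])<40)
    dx=np.percentile(P[m][:,0],5)+dia/2-t[0];print("clock",s["clock"],"grip",s["grip_width"],"dx",dx,m.sum())
    return c,s,gz,dx
E
python3 - <<'E'
from h import *;from rig import bot
c,s,gz,dx=pick(bot,436,-229.2,59,45,430.5,-42)
for col in("red","blue"):
  for b in blobs(c,s,col,7):print(b)
assert s["grip_width"]>35
if abs(dx)<7: place(bot,430.7-dx,-42.3,gz); print(bot.read_state()["clock"])
E
```

```text
hit False
grip 41.950511620568165 39.996478641767226 gz 59.466788258974915
clock 23.6167 grip 41.48729284055697 dx -0.9885224862695736 410
('red', (402, 164), [438.8, 125.4, 7.0], 'diam', np.float64(61.6), '')
('blue', (249, 313), [639.7, -46.1, 7.0], 'diam', np.float64(146.0), '')
('blue', (252, 156), [430.3, -42.3, 7.0], 'diam', np.float64(60.1), '')
touch True [432.1 -42.3  66.5]
27.7583
```

Run:
```python
from h import *;from rig import bot
bot.move_gripper(85)
bot.servo_line([425,252,240],speed=200)
c,s=look(bot,"w5");print(s["clock"],s["ee_pos"],s["grip_width"])
for b in blobs(c,s,"red",100):print(b)
P=cloud(c,s);m=(P[...,2]>94)&(P[...,2]<106)&(abs(P[...,1]-252)<40)&(P[...,0]<480)&(P[...,0]>380)
q=P[m];print("cap cloud",m.sum(),q[:,:2].min(0),q[:,:2].max(0),np.median(q,0))
```

```text
29.7417 [425.08087976 251.39291059 240.03815371] 84.87727111576741
('red', (492, 292), [534.8, 477.4, 100.0], 'diam', np.float64(41.8), 'edge')
('red', (249, 186), [429.5, 248.8, 100.0], 'diam', np.float64(35.4), '')
('red', (140, 169), [414.6, 158.1, 100.0], 'diam', np.float64(45.7), '')
cap cloud 1529 [411.51288476 229.85986249] [448.52051064 267.64705525] [429.21124527 248.82098135  99.48571349]
```

View pics/w5.png

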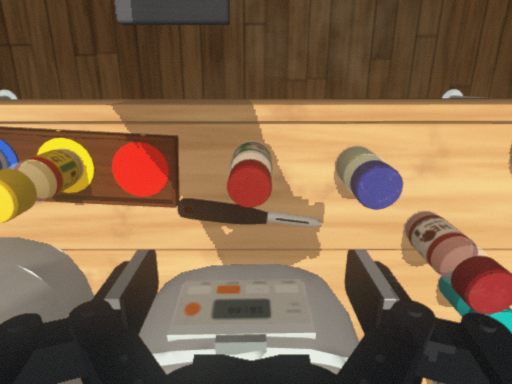

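Red cap at (249,186) gives (430,249). Navy (375,185) is clear of the open fingers and the knife lies flat below them.

Run:
```python
from h import *;from rig import bot
c,s,gz,dx=pick(bot,430,248.8,60,43,438.8,126)
for b in blobs(c,s,"red",7):print(b)
assert s["grip_width"]>35
if abs(dx)<7:
    place(bot,438.9-dx,125.5,gz)
    bot.servo_line([340,0,320],speed=150)
    c,s=look(bot,"w6");c=bot.read_camera("side");cv2.imwrite("pics/side1.png",cv2.resize(c["image"][120:310,120:370],None,fx=3,fy=3,interpolation=cv2.INTER_CUBIC)); print(s["clock"])
```

```text
hit False
grip 40.38387254243843 40.08570975100156 gz 60.49447114678046
clock 34.925 grip 40.463997967295526 dx -1.2951427402888953 408
('red', (246, 327), [669.9, 118.2, 7.0], 'diam', np.float64(119.3), '')
('red', (251, 157), [439.1, 125.5, 7.0], 'diam', np.float64(61.8), '')
touch True [440.6 125.6  67.4]
40.4083
```

View pics/w6.png

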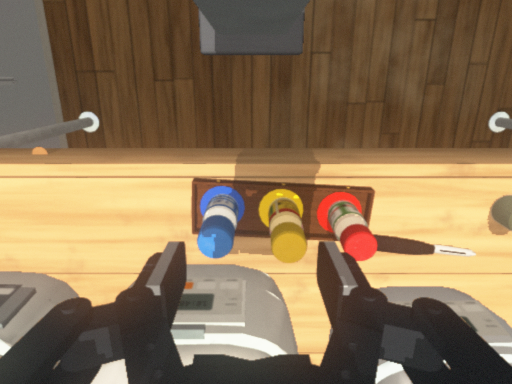

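View pics/side1.png

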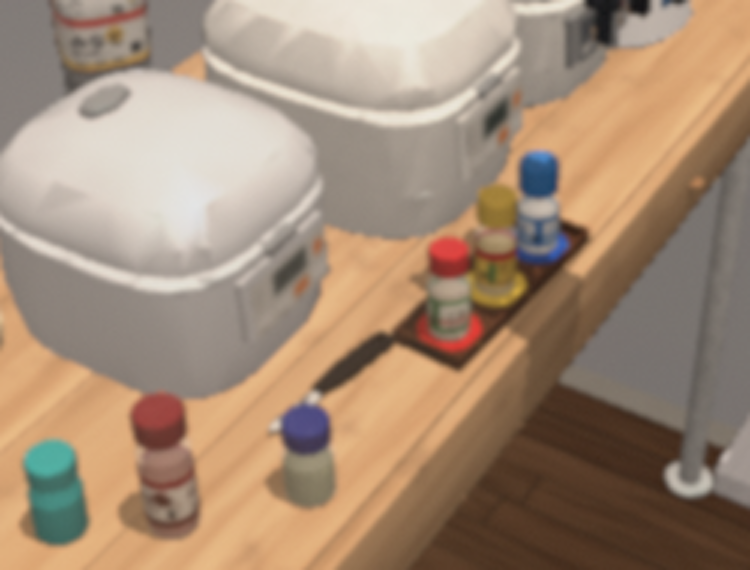

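All three jars stand upright on their own pads, and navy, maroon and turquoise haven't moved. One quick numeric check of centring before handing in.

Run:
```python
from h import *;from rig import bot
s=bot.read_state();c=bot.read_camera("wrist");P=cloud(c,s)
for n,x,y,r,h in(("blue",430.5,-42.3,22.5,112),("yellow",434.5,41.7,21.5,119),("red",439,125.5,21.5,107)):
    m=(P[...,2]>20)&(P[...,2]<60)&(np.hypot(P[...,0]-x,P[...,1]-y)<40);q=P[m][:,:2]
    from scipy.optimize import least_squares
    f=least_squares(lambda p:np.hypot(*(q-p).T)-r,[x,y],loss="soft_l1").x
    t=P[(abs(P[...,2]-h)<5)&(np.hypot(P[...,0]-x,P[...,1]-y)<40)]
    print(n,m.sum(),"body-pad",(f-[x,y]).round(1),"cap mid",((t.min(0)+t.max(0))/2)[:2].round(1) if len(t) else None,t[:,2].max().round(1) if len(t) else "")
```

```text
blue 396 body-pad [1.1 1.1] cap mid [433.  -41.7] 114.2
yellow 337 body-pad [0.8 1.9] cap mid [435.5  41.1] 120.6
red 448 body-pad [0.7 1.8] cap mid [440.7 125.2] 109.5
```

```bash
python3 -c "
from rig import bot
print(bot.finish_job())"
```

```text
the job is handed in; nothing more can be done
None
```

The job is handed in: the blue, yellow and red jars stand upright within about 2 mm of the centres of their matching pads, and the navy and maroon look-alikes were left untouched, with about 40 s of the 86 s used.

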